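# Load and close the disc glue press

### The arm

A 6-joint arm with a two-finger parallel gripper is mounted at the origin on the work surface; the furniture and walls round the work are solid. World frame = base frame: x ahead of the robot, y to its left, z up, the work surface at z = 0. Lengths are in m, angles in rad, forces in N, time in s.
With the tool pointing down it reaches from about 0.35 to 0.975 m from the base axis. Payload 4.9 kg.
Tool frame: the origin (TCP) lies midway between the tips of the shut fingers; the grasp point (between the pads) lies ctrl.grip_depth behind it (ctrl.grip_depth is the distance from the TCP to the grasp point, in m); z points along the fingers, y is the line along which they close (so a half turn about z gives the same grasp; the last joint's range is limited). The gripper opens to 85 mm and grips with 20 to 120 N. Pads are 22 mm wide; open, the fingers measure 114 mm over their backs; the gripper's body (76 mm by 85 mm) begins 54 mm behind the grasp point. The pads swing forward as they close: fully open they stand 13 mm farther back than shut.
Start: joints at [1.135, 0.053, 1.613, -0, 1.476, -0.119], TCP at [0.195, 0.594, 0.231] pointing down, gripper open.
Joint ranges: [-3.01, 3.01], [-1.01, 2.22], [0.06, 2.58], [-1.02, 4.17], [0.09, 2.62], [-3.14, 3.14]. Speed limits (rad/s): [2.57, 2.57, 3.14, 3.14, 3.14, 3.14].

### API

Orientations are given as a rotation vector (axis times angle).
In Python, from station import ctrl, get_image, camera_model gives the robot as it stands. The module is installed in compiled form; this text tells all that it offers.
- The arm moves only by the shell command python3 -m crank 'ROWS' [FORCE]. ROWS is JSON, a list of rows, each a list of 7 numbers: the shift along the tool's x, y, z in mm, then the turn, a rotation vector about the tool's x, y, z in rad, then the opening, from -1 (shut) to 1 (fully open). A call has exactly 10 rows; each row shifts and turns the commanded pose from where the row before left it, along the tool's axes as they then stand; what a row does not reach is not made up. A row lasts 1/12 s, in which the tool goes at most 41.7 mm and 7.16 degrees, less where a joint would pass 70% of its speed; a pose out of reach is approached as far as the arm can. A call with a gripper value outside its range is refused whole. The fingers move at their own pace and stop on an object; FORCE is the grip in N (left out, the last holds). Time passes only in rows, so rows that do not move let the fingers close, or fill a call up. It gives the time, the measured TCP pose, the force, the opening and the grip force at its end, in the units of the state.
- ctrl.get_obs(): the state, without advancing time (a new reading comes with each control period).
- get_image(name): name is "scene" or "top" or "wrist"; returns the picture (384x512x3 uint8, red, green, blue); there is no depth.
- camera_model(name): a dict with "vertical_fov" (degrees; the focal length in pixels is half the picture's height over the tangent of half this angle, whatever the lens; pixels are square), "cx", "cy" (the principal point, pixels), "R" (3x3) and "t" (3): a world point X has camera coordinates R X + t; the wrist camera has in their place "hand_eye" (4x4, takes a point from camera to tool coordinates, whose origin is the TCP and whose axes are the flange's). Camera axes: x right, y down, z forward; pixel columns grow to the right and rows downward; lengths in m; the calibration is good to about 2 mm. A picture is of the moment at which its call begins: read the wrist's pose just before it. camera_model takes no time and is no camera call.
- ctrl.finish_job(): hands the job in; it is judged then, once.
The state is a dict: "t": time; "q": joint angles; "dq": joint speeds; "effort": joint torques, N m; "tool_pos": TCP position; "tool_rot": TCP orientation; "contact_force": force on the tool from outside, world axes, zero at the start; "wrist_torque": the same for the moment, N m; "opening": finger opening in m; "grip_force": force on a finger pad.
Only numpy, scipy, OpenCV 4.12 (cv2) and the standard library are available. Lean on these libraries where they do the work, as an engineer would, in place of code of your own. Each camera call takes 0.05 s, during which the arm holds its last target. There are 200 camera calls.

### The job

Dry-fit a laminated blank in the glue press: swing the clamp arm fully open, lay the aluminium carrier plate into the nest and press it down until you feel it is fully home, before any disc goes on it. Then stack all the plywood discs there are flat and centred on the plate, with the arm still open, and swing the clamp arm down so that it rests on the stack. Leave everything else on the bench where it lies.

Things in the scene. Friction and masses are not known exactly. Their poses are not given: they have to be found in the camera images.
- press: the fixed glue press: dark steel base 130 mm (x) by 250 mm (y), 20 mm thick, on the bench. Origin under the nest centre at bench height; z up, y points along the base to the hinge posts. On it, four 10 mm wide rails frame the nest, a pocket 68 mm (x) by 104 mm (y), 8 mm deep; its floor is 20 mm and the rail tops 28 mm above the bench
- press_nest (a point): centre of the nest floor, axes as the press. A round brass ejector pad, 48 mm across, in the middle of the floor stands 0 to 7 mm proud at the start (differs, not measured). It is stiff: it takes a push of about 8 N, more than the carrier plate's weight, goes down until flush and stays where it is pushed. A plate on a raised pad is not home
- press_hinge (a point): middle of the clamp arm's hinge pin, 98 mm above the nest floor and 115 mm from the nest centre along the press's y; the pin runs along the press's x. The hinge posts reach up 14 mm above it. The arm is a grey bar 24 mm wide, 18 mm high, 0.45 kg; its rubber nose, 115 mm from the pin, ends 30 mm below the bar's middle
- clamp_arm (a joint): clamp arm angle (rad): 0 level, over the nest; grows as it swings up; 1.57 upright; 1.9 fully open (stop), where it stays by its weight; -0.35 lowest (stop), clear of an empty plate. No spring or latch: below upright the arm sinks by its own weight, damped. Resting on a home plate with 2, 3 or 4 discs it reads about -0.14, 0.0 or 0.14
- clamp_handle (a point): grip point on the axis of the clamp arm's black round cross handle, 16 mm thick, 185 mm from the hinge pin and parallel to it. The handle sticks out 72 mm from the bar's middle line to the press's -x; the point is 50 mm from that line. It can be pinched from above, closing along the press's y, at any arm angle
- carrier_center (a point): aluminium carrier plate 64 mm (its x) by 100 mm (its y) by 20 mm thick, 0.3 kg, lowest 5 mm 1.5 mm smaller all round, a circle of disc size scribed on top. The point is its centre, half-way up; z up. Fits the nest with 2 mm play all round, long side along the press's y, either way round; when home the point is 10 mm above the nest floor and the top 12 mm above the rails
- disc_a_center (a point): plywood disc, 60 mm across, 16 mm thick, lying flat; all discs are alike. The point is its centre, half-way up; z is the disc's axis. None if this disc is absent in this run
- disc_b_center (a point): plywood disc, 60 mm across, 16 mm thick, lying flat; all discs are alike. The point is its centre, half-way up; z is the disc's axis. None if this disc is absent in this run
- disc_c_center (a point): plywood disc, 60 mm across, 16 mm thick, lying flat; all discs are alike. The point is its centre, half-way up; z is the disc's axis. None if this disc is absent in this run
- disc_d_center (a point): plywood disc, 60 mm across, 16 mm thick, lying flat; all discs are alike. The point is its centre, half-way up; z is the disc's axis. None if this disc is absent in this run
- carrier: the same thing as carrier_center, with its origin in the middle of its underside
- disc_a: the same thing as disc_a_center, with its origin in the middle of its underside
- disc_b: the same thing as disc_b_center, with its origin in the middle of its underside
- disc_c: the same thing as disc_c_center, with its origin in the middle of its underside
- disc_d: the same thing as disc_d_center, with its origin in the middle of its underside
- eraser: bystander: white eraser 22x50x13 mm
- marker_0: bystander: black and white marker pen 16x134x16 mm
- weight_block: bystander: square steel weight 60x60x30 mm. (Beyond it a wooden board stands along the right edge of the bench, from about (0.35, -0.45) to (0.55, -0.55), taller than the discs: keep the gripper clear of it)
- tape_roll_1: bystander: roll of dark tape 84 mm across, 18 mm thick
Not all that is in view belongs to the job. What is shaped like the disc_c but red or yellow is not meant.

How it is judged:
On the way, in this order (a step that is already met when the one before it is completed fails the run):
1. the carrier plate is fully home in the nest, the clamp arm open and no disc on the plate yet (horizontal distance between carrier_center and press_nest below 0.004 m and z of carrier_center in the frame of press_nest below 0.012 m and angle between the y axis of carrier_center and the y axis of press_nest, either way round below 0.06 rad and angle between carrier_center's own z axis and vertical below 0.03 rad and value of joint clamp_arm above 1.5 rad and horizontal distance between each of disc_a_center, disc_b_center, disc_c_center, disc_d_center and carrier_center above 0.05 m), for 0.2 s.
2. all discs present are stacked centred on the seated plate, let go, with the clamp arm still open (horizontal distance between carrier_center and press_nest below 0.004 m and z of carrier_center in the frame of press_nest below 0.012 m and angle between the y axis of carrier_center and the y axis of press_nest, either way round below 0.06 rad and angle between carrier_center's own z axis and vertical below 0.03 rad and horizontal distance between each of disc_a_center, disc_b_center, disc_c_center, disc_d_center and carrier_center below 0.008 m and z of each of disc_a_center, disc_b_center, disc_c_center, disc_d_center in the frame of carrier_center above 0.015 m and (angle between disc_a_center's own z axis and vertical below 0.06 rad or angle between disc_a_center's own z axis and vertical above 3.08 rad) and (angle between disc_b_center's own z axis and vertical below 0.06 rad or angle between disc_b_center's own z axis and vertical above 3.08 rad) and (angle between disc_c_center's own z axis and vertical below 0.06 rad or angle between disc_c_center's own z axis and vertical above 3.08 rad) and (angle between disc_d_center's own z axis and vertical below 0.06 rad or angle between disc_d_center's own z axis and vertical above 3.08 rad) and value of joint clamp_arm above 1.5 rad and contact force between the fingers and disc_a below 0.1 N and contact force between the fingers and disc_b below 0.1 N and contact force between the fingers and disc_c below 0.1 N and contact force between the fingers and disc_d below 0.1 N), for 0.2 s.
At the end, for the whole second after the job is handed in: carrier plate home in the nest (under 2 mm above its floor, within 4 mm of its centre, level), every disc present lying flat in one stack on it, each within 8 mm of the plate's centre, clamp arm at rest on the stack (between -0.24 and 0.24 rad), all at rest and let go (horizontal distance between carrier_center and press_nest below 0.004 m and z of carrier_center in the frame of press_nest below 0.012 m and angle between the y axis of carrier_center and the y axis of press_nest, either way round below 0.06 rad and angle between carrier_center's own z axis and vertical below 0.03 rad and horizontal distance between each of disc_a_center, disc_b_center, disc_c_center, disc_d_center and carrier_center below 0.008 m and z of each of disc_a_center, disc_b_center, disc_c_center, disc_d_center in the frame of carrier_center above 0.015 m and (angle between disc_a_center's own z axis and vertical below 0.06 rad or angle between disc_a_center's own z axis and vertical above 3.08 rad) and (angle between disc_b_center's own z axis and vertical below 0.06 rad or angle between disc_b_center's own z axis and vertical above 3.08 rad) and (angle between disc_c_center's own z axis and vertical below 0.06 rad or angle between disc_c_center's own z axis and vertical above 3.08 rad) and (angle between disc_d_center's own z axis and vertical below 0.06 rad or angle between disc_d_center's own z axis and vertical above 3.08 rad) and linear speed of each of disc_a, disc_b, disc_c, disc_d below 0.02 m/s and value of joint clamp_arm between -0.24 and 0.24 rad and velocity of joint clamp_arm between -0.05 and 0.05 rad/s); the robot touches nothing.
It fails at once if a bystander (eraser, marker, steel weight, tape roll) is moved more than 50 mm (distance of any of eraser, marker_0, weight_block, tape_roll_1 from where it was at the start of the episode above 0.05 m).
Of disc_a, disc_b, disc_c, disc_d only 2 to 4 are there at a start; the rules pass over those that are not, and their reading is None.
At some moment in a run one of disc_d may be knocked a few centimetres aside while the robot is not near it.
Once in a run the grip may slacken for a moment while it holds something.
It also fails if it takes over 210 s, if anything falls off the work surface, if the arm or the gripper's body presses on something with over 40 N, if the wrist force passes 120 N, or if a joint passes its speed limit or range.

## Working session

There is one attempt and no reset: what is moved stays moved. The work goes in short steps, Python scripts to look and compute and a shell command to move; the robot and the scene stay as the last step left them, time stands still between calls to the robot, and variables do not carry over. Pictures are saved under pics/ and viewed, at most 14 in all, crops included, and the job is handed in when it is done.

```bash
mkdir -p pics; cat > h.py <<'E'
import numpy as np, cv2
from station import ctrl, get_image, camera_model
from scipy.spatial.transform import Rotation as Ro
def cam(name,obs=None):
    m=camera_model(name); f=192/np.tan(np.radians(m["vertical_fov"])/2)
    if name=="wrist":
        H=np.array(m["hand_eye"]); o=obs or ctrl.get_obs()
        T=np.eye(4);T[:3,:3]=Ro.from_rotvec(o["tool_rot"]).as_matrix();T[:3,3]=o["tool_pos"]
        W=np.linalg.inv(T@H);R,t=W[:3,:3],W[:3,3]
    else: R,t=np.array(m["R"]),np.array(m["t"])
    return f,m["cx"],m["cy"],R,t
def ray(c,u,v,z):
    f,cx,cy,R,t=c; d=R.T@np.array([(u-cx)/f,(v-cy)/f,1]); o=-R.T@t
    return o+d*(z-o[2])/d[2]
def proj(c,X):
    f,cx,cy,R,t=c; p=R@np.array(X)+t; return cx+f*p[0]/p[2],cy+f*p[1]/p[2]
def snap(name,fn,crop=None,s=1):
    im=get_image(name)[:,:,::-1]
    cv2.imwrite("pics/raw_"+fn,im)
    if crop: im=im[crop[1]:crop[3],crop[0]:crop[2]]
    cv2.imwrite("pics/"+fn,cv2.resize(im,None,fx=s,fy=s,interpolation=cv2.INTER_CUBIC))
def go(p,yaw=None):
    "shift in tool axes (mm) to world point p; also yaw turn needed about tool z"
    o=ctrl.get_obs();R=Ro.from_rotvec(o["tool_rot"]).as_matrix()
    print("shift mm",np.round(R.T@(np.array(p)-o["tool_pos"])*1000,1))
    print("tool y dir deg",np.degrees(np.arctan2(R[1,1],R[0,1])).round(2),"tool z",R[:,2].round(3))
E
python3 - <<'E'
from h import *
snap("top","t1.png",s=1.5); snap("scene","s1.png",s=1.5)
print(ctrl.get_obs(),ctrl.grip_depth)
print(camera_model("wrist"))
for n in("top","scene"):
  c=cam(n); print(n,c[0],-c[3].T@c[4])
E
```

```text
{'t': 0.1, 'q': array([ 1.13495869e+00,  5.33522918e-02,  1.61415181e+00,  1.38525137e-05,
        1.47600152e+00, -1.18975888e-01]), 'dq': array([ 0.0002887 , -0.00221503, -0.00390939, -0.00131595, -0.00158684,
       -0.00102046]), 'effort': array([ 3.04148052e-04, -3.94899952e+01, -3.71365142e+01, -1.63020295e-04,
        3.91631547e-03,  5.49244277e-06]), 'tool_pos': array([0.19448405, 0.59337938, 0.23015078]), 'tool_rot': array([-4.95562800e-01, -3.10171547e+00,  2.88357175e-03]), 'contact_force': array([-0.87054506,  0.88291552, -0.72602738]), 'wrist_torque': array([-2.22166764e-02, -7.77190757e-05, -1.30051500e-02]), 'grip_force': 0.0, 'opening': 0.08536162121419746} 0.0187
{'vertical_fov': 61.994046764132285, 'cx': 258.55699341590434, 'cy': 190.62385148598563, 'hand_eye': array([[ 6.83157968e-06, -9.50918986e-01, -3.09439949e-01,
         7.89561539e-02],
       [ 9.99999817e-01, -1.80668307e-04,  5.77276794e-04,
        -5.99331486e-04],
       [-6.04849455e-04, -3.09439896e-01,  9.50918811e-01,
        -1.41882025e-01],
       [ 0.00000000e+00,  0.00000000e+00,  0.00000000e+00,
         1.00000000e+00]])}
top 476.0234260872037 [ 0.44188994 -0.04351312  1.34250663]
scene 406.49988775631033 [0.36015261 0.5103194  1.17263866]
```

View pics/t1.png

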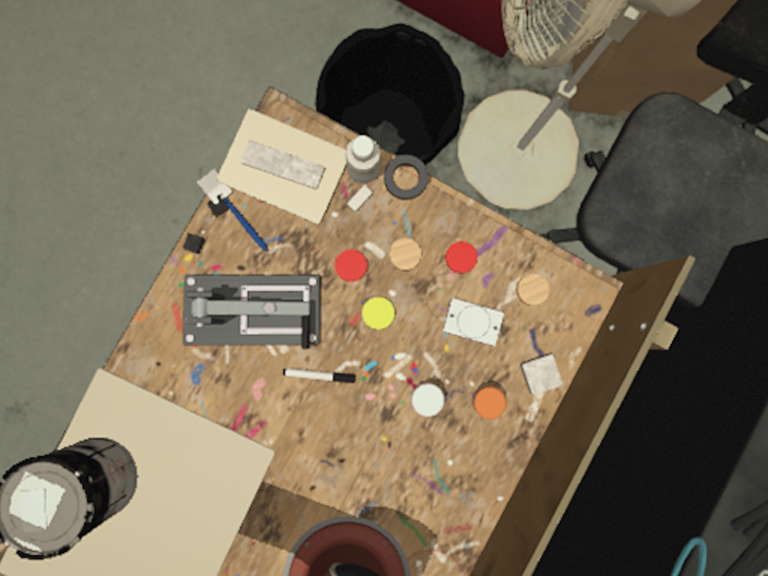

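View pics/s1.png

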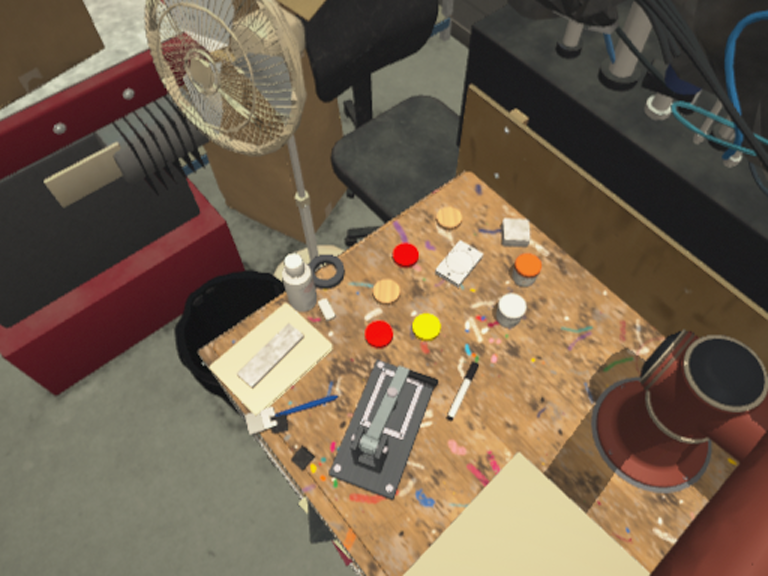

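The top picture (1.5x) shows the press with its hinge at the left (nest about (278,310), handle about (305,330)). The carrier is at (473,322), and the two plywood discs are at (404,253) and (533,290). The red and yellow discs and the white and orange jars are not part of the job.

```bash
python3 - <<'E'
from h import *
c=cam("top");s=cam("scene")
def P(n,u,v,z): print(n,ray(c,u/1.5,v/1.5,z).round(4))
P("discA",404,253.5,.016);P("discB",533,290,.016);P("carrier",473.5,322,.02)
for n,u,v in(("base TL",184,276),("TR",320,275),("BR",320,344),("BL",184,346)):P(n,u,v,.02)
for n,u,v in(("c1",452,298),("c2",503,308),("c3",495,345),("c4",444,334)):P(n,u,v,.02)
for n,u,v in(("n1",240,286),("n2",311,285),("n3",311,335),("n4",240,335)):P(n,u,v,.028)
P("weight",542,375,.03);P("hdl",306,345,.12);P("hdl2",306,292,.12);P("hinge",198,308,.13)
P("tape",406,177,.018);P("bottle",363,150,.1);P("red1",351,265,.016);P("red2",462,257,.016);P("yel",378,313,.016);P("white",428,400,.04);P("orange",490,403,.04);P("marker",284,373,.01);P("marker",354,378,.01);P("board",690,260,.1)
for n,u,v in(("dA",387,291),("dB",449,217),("car",459,262)): print(n,ray(s,u/1.5,v/1.5,.016).round(4))
print("hdl scene",ray(s,435/1.5,381/1.5,.12))
E
```

```text
discA [ 0.5945 -0.1143  0.016 ]
discB [ 0.5229 -0.3549  0.016 ]
carrier [ 0.4646 -0.241   0.02  ]
base TL [0.5571 0.2929 0.02  ]
TR [0.5558 0.0426 0.02  ]
BR [0.4283 0.0436 0.02  ]
BL [0.4285 0.292  0.02  ]
c1 [ 0.5098 -0.202   0.02  ]
c2 [ 0.4898 -0.2968  0.02  ]
c3 [ 0.4215 -0.28    0.02  ]
c4 [ 0.4432 -0.1857  0.02  ]
n1 [0.5367 0.1887 0.028 ]
n2 [0.5369 0.0587 0.028 ]
n3 [0.4451 0.0594 0.028 ]
n4 [0.447  0.1887 0.028 ]
weight [ 0.3654 -0.3634  0.03  ]
hdl [0.428  0.0608 0.12  ]
hdl2 [0.5183 0.0602 0.12  ]
hinge [0.4931 0.2411 0.13  ]
tape [ 0.7392 -0.1204  0.018 ]
bottle [ 0.7699 -0.0403  0.1   ]
red1 [ 0.5741 -0.015   0.016 ]
red2 [ 0.5866 -0.223   0.016 ]
yel [ 0.484  -0.0641  0.016 ]
white [ 0.3246 -0.1519  0.04  ]
orange [ 0.3172 -0.2645  0.04  ]
marker [0.3759 0.111  0.01  ]
marker [ 0.3646 -0.018   0.01  ]
board [ 0.5673 -0.6165  0.1   ]
dA [ 0.5933 -0.1161  0.016 ]
dB [ 0.525  -0.3548  0.016 ]
car [ 0.4666 -0.2423  0.016 ]
hdl scene [0.42368635 0.08994151 0.12      ]
```

```bash
python3 - <<'E'
from h import *
c=cam("top");s=cam("scene")
for th in(-.35,-.3,-.2,-.1,0,.1):
  X=[.4205,.2387-.185*np.cos(th),.118+.185*np.sin(th)]
  print(th,np.round(X,3),np.array(proj(c,X)).round(0)*1.5,np.array(proj(s,X)).round(0)*1.5)
for n,cr in(("t1",(120,175,225,240)),("s1",(215,235,300,335))):
  im=cv2.imread(f"pics/raw_{n}.png")[cr[1]:cr[3],cr[0]:cr[2]];cv2.imwrite(f"pics/c_{n}.png",cv2.resize(im,None,fx=5,fy=5,interpolation=2))
a=cv2.imread("pics/c_t1.png");b=cv2.imread("pics/c_s1.png");H=max(a.shape[0],b.shape[0])
o=np.zeros((H,a.shape[1]+b.shape[1],3),np.uint8);o[:a.shape[0],:a.shape[1]]=a;o[:b.shape[0],a.shape[1]:]=b
cv2.imwrite("pics/c1.png",cv2.resize(o,None,fx=.8,fy=.8)); print(a.shape,b.shape)
go([.4425,.068,.15])
E
```

```text
-0.35 [0.42  0.065 0.055] [307.5 349.5] [438.  382.5]
-0.3 [0.42  0.062 0.063] [307.5 349.5] [439.5 379.5]
-0.2 [0.42  0.057 0.081] [310.5 349.5] [441.  373.5]
-0.1 [0.42  0.055 0.1  ] [310.5 349.5] [441. 369.]
0 [0.42  0.054 0.118] [310.5 349.5] [442.5 364.5]
0.1 [0.42  0.055 0.136] [309.  349.5] [442.5 361.5]
(325, 525, 3) (500, 425, 3)
shift mm [-399.4 -421.8   80.9]
tool y dir deg 71.85 tool z [-0.001 -0.002 -1.   ]
```

View pics/c1.png

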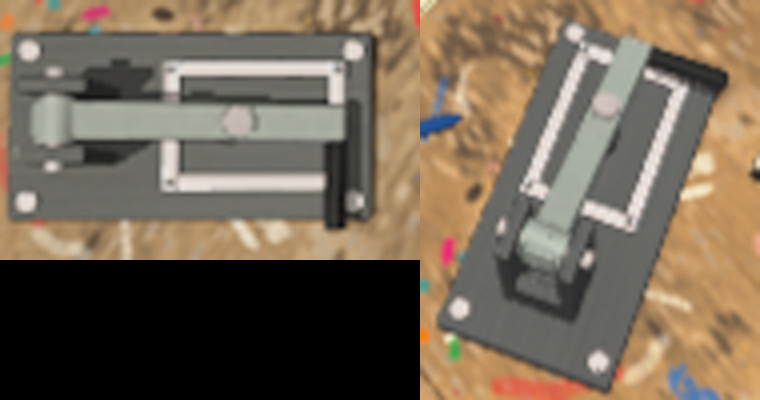

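The arm rests at its lower stop, with the handle tip at scene (437,382), which matches θ = -0.35. The grip point is therefore (0.4425, 0.065, 0.055). I'll turn the tool and go above it.

```bash
python3 -m crank '[[0,0,0,0,0,-0.106,1],[0,0,0,0,0,-0.106,1],[0,0,0,0,0,-0.105,1],[-15,-33,0,0,0,0,1],[-15,-33,0,0,0,0,1],[-15,-33,0,0,0,0,1],[-15,-33,0,0,0,0,1],[-15,-33,0,0,0,0,1],[-15,-33,0,0,0,0,1],[-15,-33,0,0,0,0,1]]' 40
python3 -m crank '[[-15,-33,0,0,0,0,1],[-15,-33,0,0,0,0,1],[-15,-33,0,0,0,0,1],[-15,-33,0,0,0,0,1],[-15,-33,0,0,0,0,1],[-15,-33,0,0,0,0,1],[-15,-33,0,0,0,0,1],[-15,-33,0,0,0,0,1],[0,0,0,0,0,0,1],[0,0,0,0,0,0,1]]'
python3 -c "
from h import *
go([.4425,.065,.036])
snap('wrist','w1.png',s=1.5)
c=cam('wrist')
for X in([.4425,.065,.0546],[.42,.065,.055],[.4925,.124,.028],[.5265,.176,.028],[.4585,.072,.028],[.4585,.176,.028]): print(np.array(proj(c,X))*1.5)"
```

```text
t: 0.93
tool_pos: [0.2998, 0.3611, 0.2307]
tool_rot: [0.001, -3.141, 0.001]
contact_force: [1.0, -0.3, 0.1]
opening: 0.0854
grip_force: 0.0
t: 1.77
tool_pos: [0.4199, 0.0975, 0.2308]
tool_rot: [-0.006, -3.14, -0.0]
contact_force: [0.8, 0.2, 0.2]
opening: 0.0856
grip_force: 0.0
shift mm [-22.9 -32.5 194.8]
tool y dir deg 89.77 tool z [-0.001  0.    -1.   ]
[340.22341287 284.2747974 ]
[339.10697776 253.0240555 ]
[420.90645663 334.64292699]
[484.74709589 373.42529161]
[353.3794431  293.62113756]
[490.19118602 293.37713653]
```

View pics/w1.png

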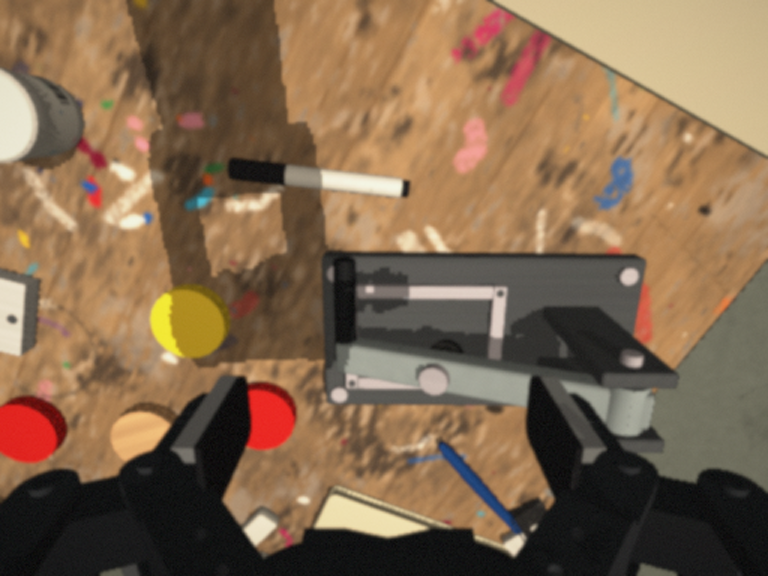

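Wrist view: the handle tip is at (344,256) against a predicted (339,253), so the estimate is good to about 2 mm. Next I descend and pinch.

```bash
python3 -m crank '[[-8,-11,30,0,0,0,1],[-8,-11,30,0,0,0,1],[-7,-10,30,0,0,0,1],[0,0,35,0,0,0,1],[0,0,35,0,0,0,1],[0,0,35,0,0,0,1],[0,0,0,0,0,0,0],[0,0,0,0,0,0,-1],[0,0,0,0,0,0,-1],[0,0,0,0,0,0,-1]]' 40
python3 -m crank '[[0,0,0,0,0,0,-1],[0,0,0,0,0,0,-1],[0,0,0,0,0,0,-1],[0,0,0,0,0,0,-1],[0,0,0,0,0,0,-1],[0,0,0,0,0,0,-1],[0,0,0,0,0,0,-1],[0,0,0,0,0,0,-1],[0,0,0,0,0,0,-1],[0,0,0,0,0,0,-1]]'
```

```text
t: 2.65
tool_pos: [0.4451, 0.0675, 0.0393]
tool_rot: [-0.002, 3.136, -0.0]
contact_force: [0.1, 0.4, -0.2]
opening: 0.0386
grip_force: 0.0
t: 3.48
tool_pos: [0.4447, 0.067, 0.0388]
tool_rot: [0.001, 3.138, 0.0]
contact_force: [-1.1, -0.1, 6.9]
opening: 0.0147
grip_force: 38.9
```

```bash
python3 -c "
import numpy as np
th=np.linspace(-.35,1.8,21);y=-185*np.cos(th);z=185*np.sin(th)
print([[round(a,1),round(-b,1)] for a,b in zip(np.diff(y),np.diff(z))])"
```

```text
[[np.float64(-5.8), np.float64(-19.0)], [np.float64(-3.7), np.float64(-19.5)], [np.float64(-1.6), np.float64(-19.8)], [np.float64(0.5), np.float64(-19.9)], [np.float64(2.7), np.float64(-19.7)], [np.float64(4.7), np.float64(-19.3)], [np.float64(6.8), np.float64(-18.7)], [np.float64(8.8), np.float64(-17.8)], [np.float64(10.6), np.float64(-16.8)], [np.float64(12.4), np.float64(-15.6)], [np.float64(14.0), np.float64(-14.1)], [np.float64(15.4), np.float64(-12.6)], [np.float64(16.7), np.float64(-10.8)], [np.float64(17.7), np.float64(-9.0)], [np.float64(18.6), np.float64(-7.0)], [np.float64(19.2), np.float64(-5.0)], [np.float64(19.7), np.float64(-2.9)], [np.float64(19.9), np.float64(-0.8)], [np.float64(19.8), np.float64(1.3)], [np.float64(19.6), np.float64(3.5)]]
```

```bash
python3 -m crank '[[0,-5.8,-19,0,0,0,-1],[0,-3.7,-19.5,0,0,0,-1],[0,-1.6,-19.8,0,0,0,-1],[0,0.5,-19.9,0,0,0,-1],[0,2.7,-19.7,0,0,0,-1],[0,4.7,-19.3,0,0,0,-1],[0,6.8,-18.7,0,0,0,-1],[0,8.8,-17.8,0,0,0,-1],[0,10.6,-16.8,0,0,0,-1],[0,12.4,-15.6,0,0,0,-1]]'
python3 -m crank '[[0,14,-14.1,0,0,0,-1],[0,15.4,-12.6,0,0,0,-1],[0,16.7,-10.8,0,0,0,-1],[0,17.7,-9,0,0,0,-1],[0,18.6,-7,0,0,0,-1],[0,19.2,-5,0,0,0,-1],[0,19.7,-2.9,0,0,0,-1],[0,19.9,-0.8,0,0,0,-1],[0,19.8,1.3,0,0,0,-1],[0,19.6,3.5,0,0,0,-1]]'
```

```text
t: 4.32
tool_pos: [0.4451, 0.0971, 0.2265]
tool_rot: [0.005, 3.134, -0.022]
contact_force: [2.2, -18.0, 6.0]
opening: 0.0143
grip_force: 40.6
t: 5.15
tool_pos: [0.4474, 0.2832, 0.2858]
tool_rot: [0.003, 3.125, 0.002]
contact_force: [13.3, -3.0, 5.1]
opening: 0.0142
grip_force: 45.0
```

```bash
python3 -m crank '[[0,0,0,0,0,0,0],[0,0,0,0,0,0,1],[0,0,0,0,0,0,1],[0,0,0,0,0,0,1],[0,0,0,0,0,0,1],[0,0,-15,0,0,0,1],[0,0,-30,0,0,0,1],[0,0,-40,0,0,0,1],[0,-20,-15,0,0,0,1],[0,-40,0,0,0,0,1]]'
python3 -c "
from h import *
snap('top','t2.png',crop=(90,100,430,300),s=2.3)
go([.4655,-.2415,.25]);o=ctrl.get_obs();print(o['q'],o['opening'])"
```

```text
t: 5.98
tool_pos: [0.4438, 0.2244, 0.3855]
tool_rot: [-0.007, 3.134, 0.006]
contact_force: [0.7, -0.6, 0.2]
opening: 0.0857
grip_force: 0.0
shift mm [ -22.4 -458.3  135.1]
tool y dir deg 89.82 tool z [ 0.006 -0.003 -1.   ]
[ 0.30745094 -0.30878355  1.69356457 -0.00498935  1.75225625 -1.26107211] 0.08549904381974949
```

View pics/t2.png

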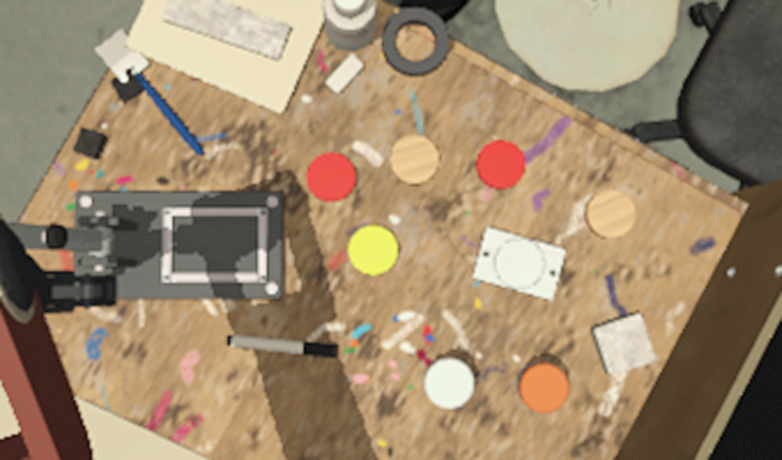

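The clamp arm is open and the nest is clear, with its rails at crop (162..270, 208..283). I move on to the carrier.

```bash
python3 -m crank '[[-2.2,-41,11,0,0,0,1],[-2.2,-41,11,0,0,0,1],[-2.2,-41,11,0,0,0,1],[-2.2,-41,11,0,0,0,1],[-2.2,-41,11,0,0,0,1],[-2.2,-41,11,0,0,0,1],[-2.2,-41,11,0,0,0,1],[-2.2,-41,11,0,0,0,1],[-2.2,-41,11,0,0,0,1],[-2.2,-41,11,0,0,0,1]]'
python3 -m crank '[[0,0,0,0,0,0.119,1],[0,0,0,0,0,0.119,1],[0,0,0,0,0,0.119,1],[0,0,0,0,0,0.119,1],[0,0,0,0,0,0.119,1],[0,0,0,0,0,0.119,1],[0,0,0,0,0,0.119,1],[0,0,0,0,0,0.119,1],[0,0,0,0,0,0.119,1],[0,0,0,0,0,0.119,1]]'
python3 -m crank '[[0,0,0,0,0,0.119,1],[0,0,0,0,0,0.119,1],[0,0,0,0,0,0.119,1],[0,0,0,0,0,0.119,1],[0,0,0,0,0,0.119,1],[0,0,0,0,0,0,1],[0,0,0,0,0,0,1],[0,0,0,0,0,0,1],[0,0,0,0,0,0,1],[0,0,0,0,0,0,1]]'
python3 -c "
from h import *
go([.4655,-.2415,.2])
snap('wrist','w2.png',s=1.5)
c=cam('top')
for u,v in((162,208),(270,208),(270,283),(162,283)): print(ray(c,u/2.3+90,v/2.3+100,.028))
w=cam('wrist');print(np.array(proj(w,[.4655,-.2415,.02]))*1.5)"
```

```text
t: 6.87
tool_pos: [0.4635, -0.1812, 0.2714]
tool_rot: [0.002, 3.141, -0.0]
contact_force: [1.1, 0.1, 0.4]
opening: 0.0855
grip_force: 0.0
t: 7.7
tool_pos: [0.4639, -0.1792, 0.2717]
tool_rot: [-1.769, -2.595, 0.0]
contact_force: [0.6, -0.1, -0.1]
opening: 0.0854
grip_force: 0.0
t: 8.53
tool_pos: [0.4643, -0.179, 0.2719]
tool_rot: [-2.445, -1.973, 0.0]
contact_force: [-0.5, -0.4, -0.3]
opening: 0.0855
grip_force: 0.0
shift mm [-60.8  14.4  71.9]
tool y dir deg -12.21 tool z [-0.  0. -1.]
[0.53734103 0.18753409 0.028     ]
[0.53564776 0.05858066 0.028     ]
[0.44586735 0.05919927 0.028     ]
[0.44779548 0.1874754  0.028     ]
[403.87773107 298.69717032]
```

View pics/w2.png

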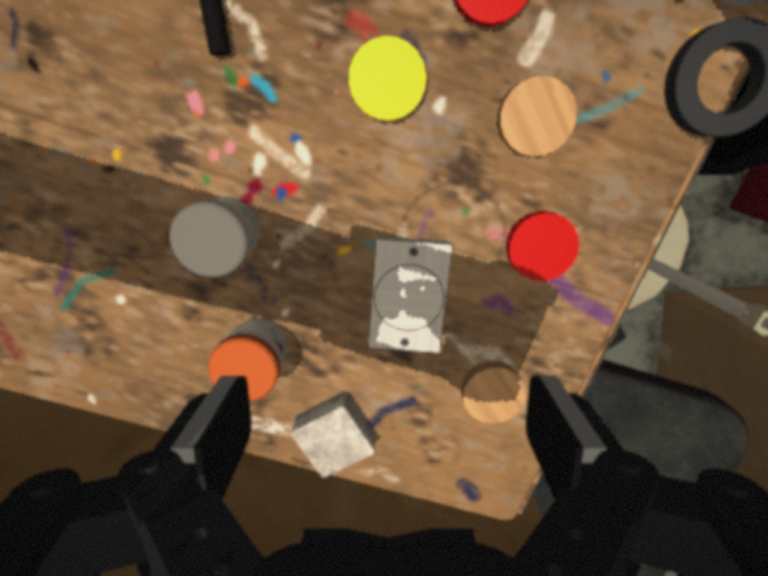

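Plate corners are at about (375,239), (452,242), (440,352), (370,347), with the circle centre at (408,298).

```bash
python3 -c "
from h import *
w=cam('wrist')
im=cv2.imread('pics/raw_w2.png')[145:250,230:315]
cv2.imwrite('pics/c2.png',cv2.resize(im,None,fx=5.5,fy=5.5,interpolation=2))
P=[ray(w,u/1.5,v/1.5,.02)[:2] for u,v in((375,239),(452,242),(440,352),(370,347),(408,298))]
for p in P: print(p.round(4))
print(np.mean(P[:4],0))
for a,b in((0,1),(3,2),(3,0),(2,1)): d=P[b]-P[a];print(np.linalg.norm(d),np.degrees(np.arctan2(d[1],d[0])))
"
```

```text
[ 0.4526 -0.1845]
[ 0.5151 -0.2006]
[ 0.4871 -0.2985]
[ 0.4264 -0.2803]
[ 0.4691 -0.2416]
[ 0.47028917 -0.24096014]
0.06462480034349846 -14.489325725318709
0.06344165861466969 -16.698214406113763
0.09931889670376808 74.71059701631512
0.10178808541291855 74.03735147062353
```

View pics/c2.png

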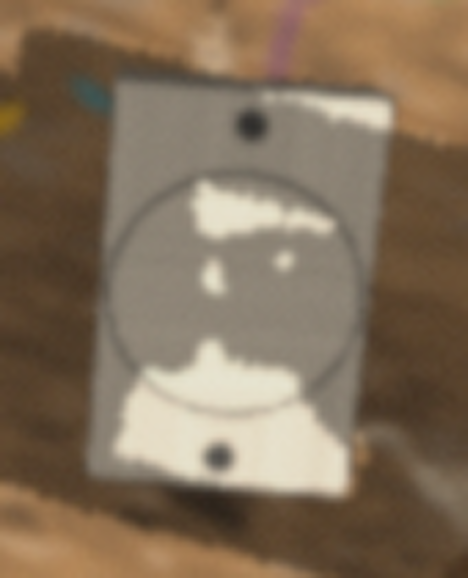

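```bash
python3 -m crank '[[0,0,0,0,0,0.044,1],[-20,6.6,30,0,0,0,1],[-20,6.6,30,0,0,0,1],[-18.9,6.6,30,0,0,0,1],[0,0,40,0,0,0,1],[0,0,40,0,0,0,1],[0,0,40,0,0,0,1],[0,0,30,0,0,0,1],[0,0,20,0,0,0,1],[0,0,0,0,0,0,1]]' 40
python3 -m crank '[[0,0,7.5,0,0,0,1],[0,0,0,0,0,0,1],[0,0,0,0,0,0,0.4],[0,0,0,0,0,0,0.2],[0,0,0,0,0,0,0],[0,0,0,0,0,0,0],[0,0,0,0,0,0,0],[0,0,0,0,0,0,0],[0,0,0,0,0,0,0],[0,0,0,0,0,0,0]]'
python3 -c "
from h import *
go([.4685,-.241,.004])"
```

```text
t: 9.42
tool_pos: [0.4647, -0.2383, 0.0065]
tool_rot: [-2.48, -1.912, 0.005]
contact_force: [-0.9, -0.3, 0.2]
opening: 0.0855
grip_force: 0.0
t: 10.25
tool_pos: [0.47, -0.242, 0.0069]
tool_rot: [2.486, 1.915, 0.002]
contact_force: [-0.8, -0.8, 7.1]
opening: 0.0625
grip_force: 44.8
shift mm [ 0.6 -1.7  2.9]
tool y dir deg -14.77 tool z [ 0.003 -0.002 -1.   ]
```

```bash
python3 -m crank '[[0,0,-5,0,0,0,-0.3],[0,0,-15,0,0,0,-0.3],[0,0,-27,0,0,0,-0.3],[0,0,-27,0,0,0,-0.3],[0,0,-27,0,0,0,-0.3],[0,0,-27,0,0,0,-0.3],[0,0,-27,0,0,0,-0.3],[0,0,-27,0,0,0,-0.3],[0,0,-27,0,0,0,-0.3],[0,0,-27,0,0,0,-0.3]]' 60
python3 -m crank '[[0,0,0,0,0,-0.086,-0.3],[0,0,0,0,0,-0.086,-0.3],[0,0,0,0,0,-0.086,-0.3],[40.3,3.2,0,0,0,0,-0.3],[40.3,3.2,0,0,0,0,-0.3],[40.3,3.2,0,0,0,0,-0.3],[40.3,3.2,0,0,0,0,-0.3],[40.3,3.2,0,0,0,0,-0.3],[40.3,3.2,0,0,0,0,-0.3],[40.3,3.2,0,0,0,0,-0.3]]'
python3 -m crank '[[0,0,0,0,0,0,-0.3],[0,0,0,0,0,0,-0.3],[0,0,0,0,0,0,-0.3],[0,0,0,0,0,0,-0.3],[0,0,0,0,0,0,-0.3],[0,0,0,0,0,0,-0.3],[0,0,0,0,0,0,-0.3],[0,0,0,0,0,0,-0.3],[0,0,0,0,0,0,-0.3],[0,0,0,0,0,0,-0.3]]'
python3 -c "
from h import *
go([.492,.1235,.25])
snap('wrist','w3.png',s=1.5)
w=cam('wrist')
for x in(.4475,.5365):
  for y in(.0615,.1855): print(np.array(proj(w,[x,y,.028]))*1.5)"
```

```text
t: 11.08
tool_pos: [0.4678, -0.2404, 0.2411]
tool_rot: [-2.488, -1.917, 0.001]
contact_force: [0.3, -0.6, -3.6]
opening: 0.062
grip_force: 66.7
t: 11.92
tool_pos: [0.49, 0.0431, 0.2399]
tool_rot: [-2.221, -2.221, 0.001]
contact_force: [1.1, -1.0, -3.3]
opening: 0.062
grip_force: 66.7
t: 12.75
tool_pos: [0.491, 0.0409, 0.2405]
tool_rot: [2.222, 2.221, 0.0]
contact_force: [0.4, 0.5, -3.1]
opening: 0.062
grip_force: 66.7
shift mm [82.6  1.  -9.5]
tool y dir deg -0.02 tool z [ 0.  0. -1.]
[328.78570541 212.83291259]
[321.5980637   25.47880598]
[448.96229459 212.80207622]
[456.3128098   25.44708737]
```

View pics/w3.png

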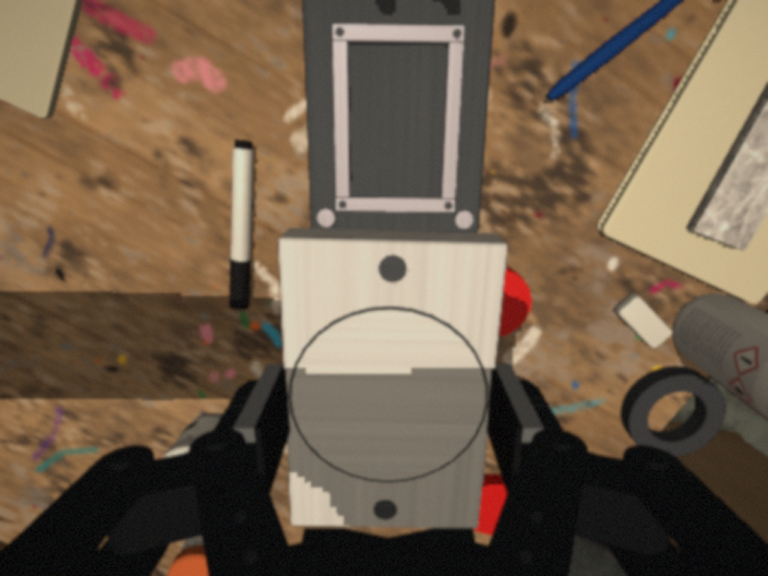

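Nest rail outer corners read TL (332,25), TR (464,25), BL (335,211), BR (457,211). The held plate's holes are at (393,268) and (385,509), with its circle centre at (388,394). I'll turn these into relative offsets.

```bash
python3 -c "
from h import *
w=cam('wrist')
zt=.2405-.0069+.02
def S(L,z): return [ray(w,u/1.5,v/1.5,z)[:2] for u,v in L]
N=S([(332,25),(464,25),(457,211),(335,211)],.028)
print('nest',np.mean(N,0),[n.round(4) for n in N])
Q=S([(393,268),(385,509),(388,394)],zt);print('holes',[q.round(4) for q in Q],np.mean(Q[:2],0)); d=Q[0]-Q[1];print(np.degrees(np.arctan2(d[1],d[0]))-90)
C=S([(280,238),(506,242),(480,527),(292,526)],zt);print('plate',np.mean(C,0),[n.round(4) for n in C])
im=cv2.imread('pics/raw_w3.png')
a=cv2.resize(im[5:165,180:345],None,fx=3.5,fy=3.5,interpolation=2);cv2.imwrite('pics/c3.png',a)
"
```

```text
nest [0.49762253 0.12430875] [array([0.4544, 0.1858]), array([0.5416, 0.1858]), array([0.5424, 0.0628]), array([0.4521, 0.0629])]
holes [array([0.4926, 0.0831]), array([ 4.902e-01, -2.000e-04]), array([0.4912, 0.0432])] [0.49144466 0.0414641 ]
-1.6531762655290976
plate [0.4916213  0.04178974] [array([0.4617, 0.0916]), array([0.5236, 0.0905]), array([ 0.5223, -0.0077]), array([ 0.4589, -0.0073])]
```

View pics/c3.png

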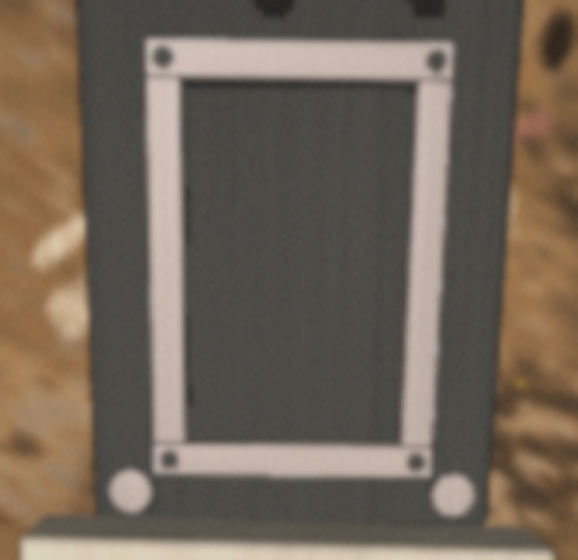

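```bash
python3 -m crank '[[27.5,1.9,0,0,0,-0.016,-0.3],[27.5,1.9,0,0,0,0,-0.3],[27.6,1.8,0,0,0,0,-0.3],[0,0,40,0,0,0,-0.3],[0,0,40,0,0,0,-0.3],[0,0,40,0,0,0,-0.3],[0,0,40,0,0,0,-0.3],[0,0,25,0,0,0,-0.3],[0,0,5,0,0,0,-0.3],[0,0,0,0,0,0,-0.3]]'
python3 -c "
from h import *
o=ctrl.get_obs();print(o['tool_pos'],o['contact_force'])
go([.4966,.1235,.05])
snap('wrist','w4.png',crop=(140,100,380,384),s=2.1)"
```

```text
t: 13.63
tool_pos: [0.4939, 0.1236, 0.0484]
tool_rot: [-2.201, -2.237, 0.006]
contact_force: [-0.1, 0.0, -3.9]
opening: 0.0619
grip_force: 67.4
[0.49385854 0.12364944 0.04835856] [-0.13685628  0.00780665 -3.8546849 ]
shift mm [-0.2  2.7 -1.7]
tool y dir deg 0.92 tool z [-0.005 -0.001 -1.   ]
```

View pics/w4.png

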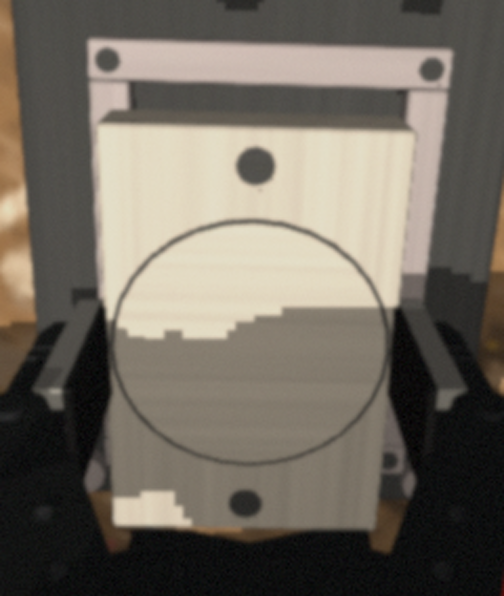

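```bash
python3 -c "
from h import *
w=cam('wrist')
S=lambda L,z:np.array([ray(w,u/2.1+140,v/2.1+100,z)[:2] for u,v in L]).round(4)
n=S([(88,38),(452,50),(130,82),(408,90),(88+2,80),(448,90)],.028);print('nest far outer/inner',n)
p=S([(100,124),(413,130),(376,529),(113,525),(256,166),(245,503)],.0615);print('plate',p,p[:4].mean(0))
a=lambda d:np.degrees(np.arctan2(d[1],d[0]))
print(a(n[1]-n[0]),a(n[3]-n[2]),a(p[1]-p[0]),a(p[2]-p[3]),a(p[4]-p[5])-90)
"
```

```text
nest far outer/inner [[0.4565 0.1869]
 [0.5443 0.1854]
 [0.4662 0.1765]
 [0.5345 0.1756]
 [0.4564 0.1768]
 [0.5444 0.1758]]
plate [[0.4657 0.1733]
 [0.5282 0.1731]
 [0.5283 0.0728]
 [0.4636 0.073 ]
 [0.497  0.1651]
 [0.4959 0.0802]] [0.49645 0.12305]
-0.9787620637412628 -0.7549519365051975 -0.1833458686230127 -0.17711158274607156 -0.7423066096091446
```

```bash
python3 -m crank '[[1,2.8,0,0,0,0.008,-0.3],[0,0,2,0,0,0,-0.3],[0,0,3,0,0,0,-0.3],[0,0,3,0,0,0,-0.3],[0,0,3,0,0,0,-0.3],[0,0,3,0,0,0,-0.3],[0,0,2,0,0,0,-0.3],[0,0,0,0,0,0,-0.3],[0,0,0,0,0,0,-0.3],[0,0,0,0,0,0,-0.3]]' 80
```

```text
t: 14.52
tool_pos: [0.4985, 0.1248, 0.0345]
tool_rot: [2.212, 2.23, -0.0]
contact_force: [-0.9, 0.1, -3.3]
opening: 0.0612
grip_force: 91.2
```

```bash
python3 -m crank '[[0,0,0,0,0,0,-0.3],[0,0,0,0,0,0,-0.3],[0,0,0,0,0,0,-0.3],[0,0,1,0,0,0,-0.3],[0,0,1,0,0,0,-0.3],[0,0,1,0,0,0,-0.3],[0,0,1,0,0,0,-0.3],[0,0,0,0,0,0,-0.3],[0,0,0,0,0,0,-0.3],[0,0,0,0,0,0,-0.3]]' 80
python3 -c "
from h import *
snap('wrist','w5.png',crop=(140,100,380,384),s=2.1)
go([.4969,.1245,.027])"
```

```text
t: 15.35
tool_pos: [0.4984, 0.1248, 0.0304]
tool_rot: [-2.213, -2.23, 0.0]
contact_force: [0.4, 0.5, -4.6]
opening: 0.0613
grip_force: 91.2
shift mm [-0.3 -1.6  3.5]
tool y dir deg 0.46 tool z [ 0.  0. -1.]
```

View pics/w5.png

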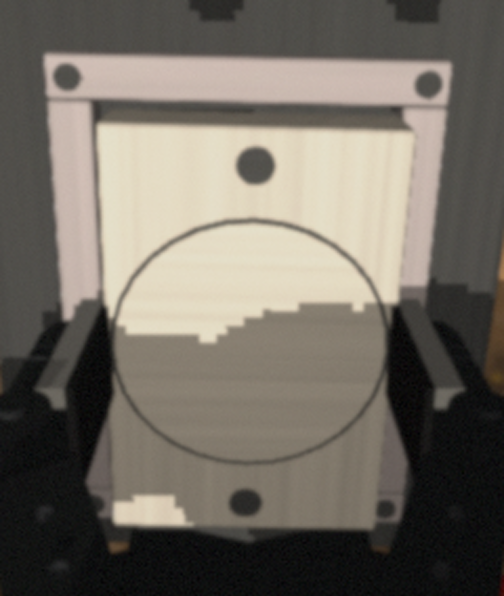

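```bash
python3 -c "
from h import *
w=cam('wrist')
S=lambda L,z:np.array([ray(w,u/2.1+140,v/2.1+100,z)[:2] for u,v in L]).round(4)
n=S([(44,54),(452,64),(93,100),(403,106),(98,505),(387,509)],.028);print('nest far outer/inner, near screws',n)
p=S([(97,124),(413,130),(376,529),(113,525),(256,166),(245,503)],.0304+.0131);print('plate',p,p[:4].mean(0))
"
```

```text
nest far outer/inner, near screws [[0.4547 0.1867]
 [0.5415 0.1853]
 [0.4645 0.1769]
 [0.5318 0.1761]
 [0.4589 0.068 ]
 [0.5361 0.0673]]
plate [[0.4686 0.1751]
 [0.5305 0.1743]
 [0.5298 0.0759]
 [0.4663 0.0766]
 [0.4998 0.1668]
 [0.4981 0.0834]] [0.4988   0.125475]
```

The plate's underside is already below the rail tops with no resistance. I nudge it by -1 mm in both axes and press down.

```bash
python3 -m crank '[[-0.9,-0.9,0,0,0,0,-0.3],[0,0,1,0,0,0,-0.3],[0,0,1,0,0,0,-0.3],[0,0,1,0,0,0,-0.3],[0,0,1,0,0,0,-0.3],[0,0,1,0,0,0,-0.3],[0,0,1,0,0,0,-0.3],[0,0,0,0,0,0,-0.3],[0,0,0,0,0,0,-0.3],[0,0,0,0,0,0,-0.3]]' 80
```

```text
t: 16.23
tool_pos: [0.498, 0.124, 0.0273]
tool_rot: [-2.212, -2.23, 0.002]
contact_force: [-10.2, -2.2, 15.3]
opening: 0.0612
grip_force: 93.5
```

```bash
python3 -m crank '[[0,0,1,0,0,0,-0.3],[0,0,1,0,0,0,-0.3],[0,0,0,0,0,0,-0.3],[0,0,0,0,0,0,-0.3],[0,0,0,0,0,0,-0.3],[0,0,0,0,0,0,-0.3],[0,0,0,0,0,0,-0.3],[0,0,0,0,0,0,-0.3],[0,0,0,0,0,0,-0.3],[0,0,0,0,0,0,-0.3]]' 80
python3 -m crank '[[0,0,-4,0,0,0,-0.3],[0,0,0,0,0,0,-0.3],[0,0,0,0,0,0,-0.1],[0,0,0,0,0,0,0.2],[0,0,0,0,0,0,0.6],[0,0,0,0,0,0,1],[0,0,0,0,0,0,1],[0,0,-15,0,0,0,1],[0,0,-25,0,0,0,1],[0,0,-20,0,0,0,1]]' 40
```

```text
t: 17.07
tool_pos: [0.4981, 0.124, 0.0273]
tool_rot: [-2.211, -2.23, 0.003]
contact_force: [-18.9, -2.7, 29.7]
opening: 0.0609
grip_force: 95.0
t: 17.9
tool_pos: [0.4971, 0.1239, 0.0866]
tool_rot: [-2.212, -2.23, 0.002]
contact_force: [-1.0, 0.3, 0.1]
opening: 0.0855
grip_force: 0.0
```

It stopped solid at z = 0.0273 under 30 N. I check by pressing on top with shut fingers; when home, the top should be at 0.040.

```bash
python3 -m crank '[[0,0,0,0,0,0,-1],[0,0,0,0,0,0,-1],[0,0,0,0,0,0,-1],[0,0,0,0,0,0,-1],[0,0,0,0,0,0,-1],[0,0,0,0,0,0,-1],[0,0,0,0,0,0,-1],[0,0,0,0,0,0,-1],[0,0,15,0,0,0,-1],[0,0,15,0,0,0,-1]]' 40
python3 -m crank '[[0,0,10,0,0,0,-1],[0,0,3,0,0,0,-1],[0,0,2,0,0,0,-1],[0,0,2,0,0,0,-1],[0,0,2,0,0,0,-1],[0,0,1,0,0,0,-1],[0,0,0,0,0,0,-1],[0,0,0,0,0,0,-1],[0,0,0,0,0,0,-1],[0,0,0,0,0,0,-1]]'
```

```text
t: 18.73
tool_pos: [0.4987, 0.1241, 0.0573]
tool_rot: [2.211, 2.229, 0.004]
contact_force: [0.4, -0.3, -0.1]
opening: 0.0003
grip_force: 0.0
t: 19.57
tool_pos: [0.4978, 0.124, 0.04]
tool_rot: [-2.211, -2.23, 0.002]
contact_force: [-11.7, -1.5, 18.9]
opening: -0.0001
grip_force: 9.3
```

The plate is home: the top is at 0.040 under 19 N. Next is disc A, at about (0.598, -0.1145).

```bash
python3 -m crank '[[0,0,-30,0,0,0,-1],[0,0,-40,0,0,0,1],[0,0,-40,0,0,0,1],[0,0,-40,0,0,0,1],[-34,14.2,-10,0,0,0,1],[-34,14.2,0,0,0,0,1],[-34,14.2,0,0,0,0,1],[-34,14.2,0,0,0,0,1],[-34,14.2,0,0,0,0,1],[-34,14.2,0,0,0,0,1]]'
python3 -m crank '[[-34,14.2,0,0,0,0,1],[0,0,0,0,0,0,1],[0,0,0,0,0,0,1],[0,0,0,0,0,0,1],[0,0,0,0,0,0,1],[0,0,0,0,0,0,1],[0,0,0,0,0,0,1],[0,0,0,0,0,0,1],[0,0,0,0,0,0,1],[0,0,0,0,0,0,1]]'
python3 -c "
from h import *
go([.598,-.1145,.01])
snap('wrist','w6.png',crop=(130,90,390,330),s=2.4); snap('top','t3.png')
w=cam('wrist');u=np.array(proj(w,[.598,-.1145,.016]));print((u-[130,90])*2.4)
c=cam('top')
a=cv2.imread('pics/w6.png');t=cv2.resize(cv2.imread('pics/raw_t3.png')[120:260,110:400],None,fx=2.15,fy=2.15)
cv2.imwrite('pics/c6.png',a);print(a.shape)"
```

```text
t: 20.4
tool_pos: [0.5853, -0.0813, 0.1977]
tool_rot: [2.211, 2.229, 0.002]
contact_force: [0.7, 0.3, 0.6]
opening: 0.0855
grip_force: 0.0
t: 21.23
tool_pos: [0.5988, -0.1129, 0.1966]
tool_rot: [2.212, 2.231, 0.0]
contact_force: [0.0, 0.4, 0.6]
opening: 0.0851
grip_force: 0.0
shift mm [ -1.6  -0.8 186.6]
tool y dir deg 0.49 tool z [ 0. -0. -1.]
[306.05407488 187.21872193]
(576, 624, 3)
```

View pics/c6.png

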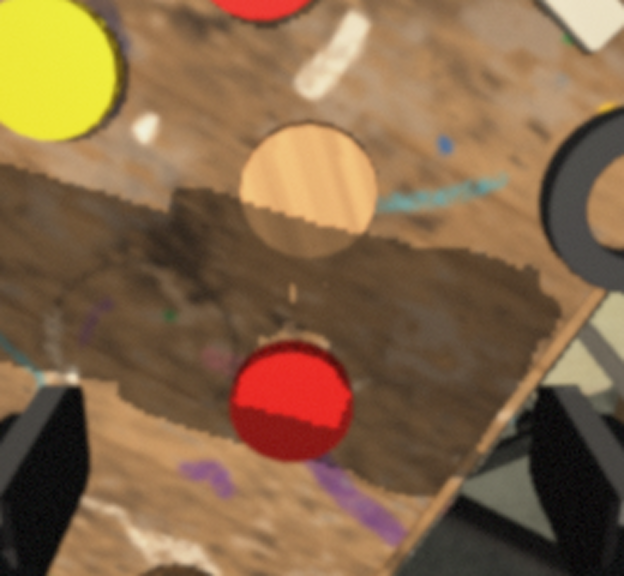

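Disc A is at crop (309,189). The red disc at (292,400) shows a beige edge behind it, so I check its height in case a plywood disc lies under it.

```bash
python3 -c "
from h import *
w=cam('wrist');c=cam('top')
im=cv2.imread('pics/raw_t3.png');hsv=cv2.cvtColor(im,cv2.COLOR_BGR2HSV)
def blobs(im):
  h=cv2.cvtColor(im,cv2.COLOR_BGR2HSV);m=(((h[...,0]<5)|(h[...,0]>175))&(h[...,1]>190)&(h[...,2]>60)).astype(np.uint8)
  n,_,s,ce=cv2.connectedComponentsWithStats(m)
  return [(ce[i].round(1),s[i]) for i in range(1,n) if s[i][4]>80]
for x in blobs(im):print('top',x)
wi=cv2.imread('pics/raw_w6.png')
for x in blobs(wi):print('wr',x)
u=(309/2.4+130,189/2.4+90);print('A',ray(w,*u,.016))
for z in(.016,.032,.048):
  print(z,'red2 wrist',ray(w,292/2.4+130,402/2.4+90,z),'top',ray(c,462/1.5,257/1.5,z), 'width60px at w', [60e-3*w[0]/np.linalg.norm((w[3]@ray(w,292/2.4+130,402/2.4+90,z)+w[4])[2])])
print('yel',ray(w,50/2.4+130,70/2.4+90,.016),ray(c,378/1.5,313/1.5,.016))
a=wi[215:290,215:285];b=cv2.imread('pics/raw_w2.png')[135:195,325:395]
t=cv2.imread('pics/raw_t1.png')[150:195,285:335];s=cv2.imread('pics/raw_s1.png')[150:190,245:295]
r=[cv2.resize(x,(390,290),interpolation=2) for x in(a,b,t,s)]
cv2.imwrite('pics/c7.png',np.vstack([np.hstack(r[:2]),np.hstack(r[2:])]))"
```

```text
wr (array([237.7,  64.6]), array([ 207,   32,   62,   66, 3187], dtype=int32))
wr (array([251., 257.]), array([ 226,  232,   51,   50, 1991], dtype=int32))
A [ 0.59927925 -0.11528103  0.016     ]
0.016 red2 wrist [ 0.59209292 -0.21922529  0.016     ] top [ 0.58663333 -0.22296503  0.016     ] width60px at w [np.float64(52.72464535530184)]
0.032 red2 wrist [ 0.59240474 -0.21005342  0.032     ] top [ 0.58488747 -0.22080053  0.032     ] width60px at w [np.float64(55.47812825522883)]
0.048 red2 wrist [ 0.59271656 -0.20088154  0.048     ] top [ 0.58314161 -0.21863602  0.048     ] width60px at w [np.float64(58.535052888654064)]
yel [ 0.49215351 -0.06573035  0.016     ] [ 0.48397149 -0.06405523  0.016     ]
```

View pics/c7.png

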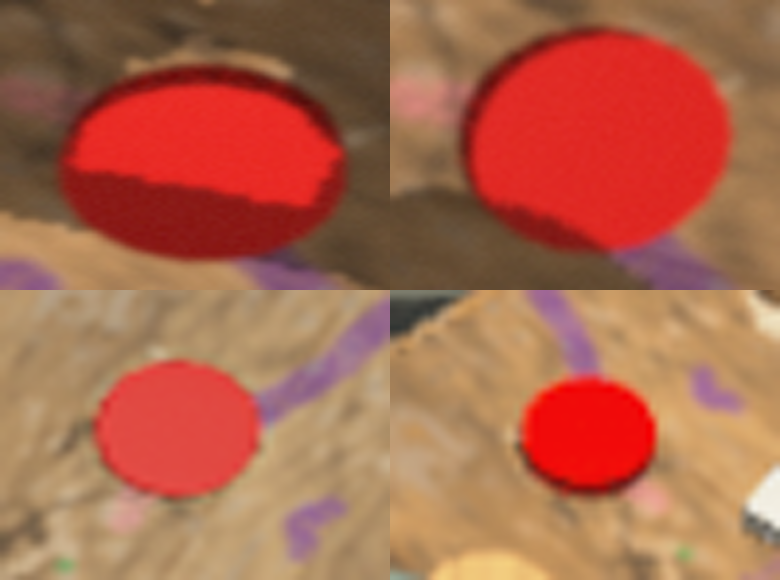

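The red disc's top is at 16 mm, so it is a single disc and the beige edge is only sunlit bench. I grasp disc A at (0.5993, -0.1153).

```bash
python3 -m crank '[[-2.4,0.5,35,0,0,0,1],[0,0,40,0,0,0,1],[0,0,40,0,0,0,1],[0,0,40,0,0,0,1],[0,0,25,0,0,0,1],[0,0,13,0,0,0,1],[0,0,0,0,0,0,1],[0,0,0,0,0,0,0.5],[0,0,0,0,0,0,0.3],[0,0,0,0,0,0,0]]' 40
python3 -m crank '[[0,0,0,0,0,0,-0.2],[0,0,0,0,0,0,-0.2],[0,0,0,0,0,0,-0.2],[0,0,0,0,0,0,-0.2],[0,0,0,0,0,0,-0.2],[0,0,0,0,0,0,-0.2],[0,0,0,0,0,0,-0.2],[0,0,0,0,0,0,-0.2],[0,0,0,0,0,0,-0.2],[0,0,0,0,0,0,-0.2]]' 40
```

```text
t: 22.17
tool_pos: [0.6021, -0.1165, 0.0072]
tool_rot: [2.209, 2.227, 0.004]
contact_force: [1.1, -0.3, -0.7]
opening: 0.0575
grip_force: 42.7
t: 23.0
tool_pos: [0.6021, -0.1165, 0.0071]
tool_rot: [2.209, 2.226, 0.004]
contact_force: [0.4, -0.0, 6.9]
opening: 0.0573
grip_force: 43.2
```

```bash
python3 -m crank '[[0,0,-5,0,0,0,-0.3],[0,0,-20,0,0,0,-0.3],[0,0,-40,0,0,0,-0.3],[0,0,-40,0,0,0,-0.3],[0,0,-25,0,0,0,-0.3],[34.35,-14.6,0,0,0,0,-0.3],[34.35,-14.6,0,0,0,0,-0.3],[34.35,-14.6,0,0,0,0,-0.3],[34.35,-14.6,0,0,0,0,-0.3],[34.35,-14.6,0,0,0,0,-0.3]]' 50
python3 -m crank '[[34.35,-14.6,0,0,0,0,-0.3],[34.35,-14.6,0,0,0,0,-0.3],[0,0,0,0,0,0,-0.3],[0,0,0,0,0,0,-0.3],[0,0,0,0,0,0,-0.3],[0,0,0,0,0,0,-0.3],[0,0,0,0,0,0,-0.3],[0,0,0,0,0,0,-0.3],[0,0,0,0,0,0,-0.3],[0,0,0,0,0,0,-0.3]]'
python3 -c "
from h import *
go([.4978,.1231,.05])"
```

```text
t: 23.83
tool_pos: [0.524, 0.0568, 0.1341]
tool_rot: [2.213, 2.229, 0.001]
contact_force: [1.2, 1.0, -0.7]
opening: 0.057
grip_force: 53.5
t: 24.67
tool_pos: [0.4954, 0.1234, 0.1334]
tool_rot: [-2.214, -2.229, 0.0]
contact_force: [-0.1, 0.9, -0.2]
opening: 0.0569
grip_force: 53.5
shift mm [-0.3  2.4 83.4]
tool y dir deg 0.4 tool z [-0. -0. -1.]
```

```bash
python3 -m crank '[[0,2.4,30,0,0,0,-0.3],[0,0,30,0,0,0,-0.3],[0,0,15,0,0,0,-0.3],[0,0,4,0,0,0,-0.3],[0,0,3,0,0,0,-0.3],[0,0,2,0,0,0,-0.3],[0,0,1,0,0,0,-0.3],[0,0,0,0,0,0,-0.3],[0,0,0,0,0,0,-0.3],[0,0,0,0,0,0,-0.3]]'
```

```text
t: 25.5
tool_pos: [0.4983, 0.1241, 0.0495]
tool_rot: [2.212, 2.23, 0.002]
contact_force: [0.0, -0.3, -0.4]
opening: 0.057
grip_force: 53.5
```

```bash
python3 -m crank '[[-0.7,0,1,0,0,0,-0.3],[0,0,1,0,0,0,-0.3],[0,0,1,0,0,0,-0.3],[0,0,0.7,0,0,0,-0.3],[0,0,0,0,0,0,-0.3],[0,0,0,0,0,0,-0.3],[0,0,0,0,0,0,-0.3],[0,0,0,0,0,0,-0.3],[0,0,0,0,0,0,-0.3],[0,0,0,0,0,0,-0.3]]'
```

```text
t: 26.33
tool_pos: [0.4982, 0.1233, 0.0472]
tool_rot: [2.212, 2.23, -0.001]
contact_force: [-7.4, -0.8, 13.7]
opening: 0.0572
grip_force: 55.2
```

```bash
python3 -m crank '[[0,0,-1.2,0,0,0,-0.3],[0,0,0,0,0,0,0],[0,0,0,0,0,0,0.4],[0,0,0,0,0,0,0.7],[0,0,0,0,0,0,1],[0,0,0,0,0,0,1],[0,0,-10,0,0,0,1],[0,0,-40,0,0,0,1],[0,0,-40,0,0,0,1],[0,0,-40,0,0,0,1]]' 40
python3 -m crank '[[0,0,-20,0,0,0,1],[0,0,0,0,0,0,1],[-40,2.6,0,0,0,0,1],[-40,2.6,0,0,0,0,1],[-40,2.6,0,0,0,0,1],[-40,2.6,0,0,0,0,1],[-40,2.6,0,0,0,0,1],[-40,2.6,0,0,0,0,1],[-40,2.6,0,0,0,0,1],[-40,2.6,0,0,0,0,1]]'
python3 -m crank '[[-40,2.6,0,0,0,0,1],[-40,2.6,0,0,0,0,1],[-40,2.6,0,0,0,0,1],[-38,2.6,0,0,0,0,1],[0,0,0,0,0,0,1],[0,0,0,0,0,0,1],[0,0,0,0,0,0,1],[0,0,0,0,0,0,1],[0,0,0,0,0,0,1],[0,0,0,0,0,0,1]]'
python3 -c "
from h import *
go([.529,-.355,.2]);print(ctrl.get_obs()['tool_pos'])
snap('wrist','w8.png',crop=(170,100,350,270),s=2.4); snap('top','t4.png',crop=(130,150,230,250),s=4.08)
w=cam('wrist');print((np.array(proj(w,[.529,-.355,.016]))-[170,100])*2.4)
c=cam('top');print((np.array(proj(c,[.4933,.1243,.056]))-[130,150])*4.08)
cv2.imwrite('pics/c8.png',np.hstack([cv2.imread('pics/w8.png')[:408],cv2.imread('pics/t4.png')[:408,:368]]))"
```

```text
t: 27.17
tool_pos: [0.4969, 0.1232, 0.1774]
tool_rot: [-2.212, -2.23, 0.002]
contact_force: [1.1, 0.2, 0.1]
opening: 0.0853
grip_force: 0.0
t: 28.0
tool_pos: [0.5203, -0.1983, 0.1954]
tool_rot: [-2.212, -2.229, 0.0]
contact_force: [0.5, -0.4, -0.1]
opening: 0.0852
grip_force: 0.0
t: 28.83
tool_pos: [0.5329, -0.3532, 0.1961]
tool_rot: [2.211, 2.232, 0.0]
contact_force: [-0.0, -0.9, -0.0]
opening: 0.0852
grip_force: 0.0
shift mm [-1.8 -3.9 -3.9]
tool y dir deg 0.55 tool z [ 0.  0. -1.]
[ 0.5328645  -0.35321249  0.1961106 ]
[202.86072638 163.36750767]
[213.00073172 227.33106304]
```

View pics/c8.png

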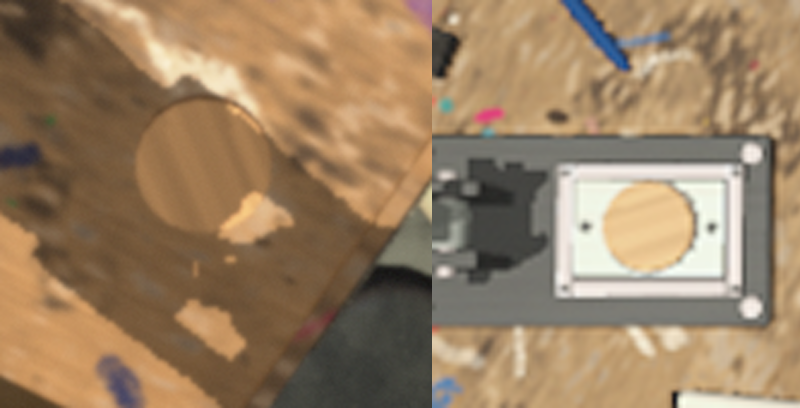

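Disc A sits centred: its centre is at (649,226) and the hole midpoint at (648.5,227). Disc B is at crop (203,165), which gives (0.529, -0.3557).

```bash
python3 -m crank '[[-2.5,-3.9,35,0,0,0,1],[0,0,40,0,0,0,1],[0,0,40,0,0,0,1],[0,0,40,0,0,0,1],[0,0,25,0,0,0,1],[0,0,13,0,0,0,1],[0,0,0,0,0,0,1],[0,0,0,0,0,0,0.5],[0,0,0,0,0,0,0.3],[0,0,0,0,0,0,0]]' 40
python3 -m crank '[[0,0,0,0,0,0,-0.2],[0,0,0,0,0,0,-0.2],[0,0,0,0,0,0,-0.2],[0,0,0,0,0,0,-0.2],[0,0,0,0,0,0,-0.2],[0,0,0,0,0,0,-0.2],[0,0,-5,0,0,0,-0.3],[0,0,-20,0,0,0,-0.3],[0,0,-40,0,0,0,-0.3],[0,0,-40,0,0,0,-0.3]]' 50
python3 -m crank '[[0,0,-40,0,0,0,-0.3],[0,0,0,0,0,0,-0.3],[0,0,0,0,0,0,-0.3],[0,0,0,0,0,0,-0.3],[0,0,0,0,0,0,-0.3],[0,0,0,0,0,0,-0.3],[0,0,0,0,0,0,-0.3],[0,0,0,0,0,0,-0.3],[0,0,0,0,0,0,-0.3],[0,0,0,0,0,0,-0.3]]'
python3 -c "
from h import *
snap('wrist','w9.png')
go([.4981,.1235,.15])"
```

```text
t: 29.77
tool_pos: [0.5311, -0.3588, 0.007]
tool_rot: [2.208, 2.226, 0.001]
contact_force: [0.7, 0.5, 1.3]
opening: 0.0575
grip_force: 42.7
t: 30.6
tool_pos: [0.5274, -0.3558, 0.1076]
tool_rot: [-2.21, -2.227, 0.0]
contact_force: [1.2, -0.9, 0.6]
opening: 0.0568
grip_force: 53.4
t: 31.43
tool_pos: [0.5287, -0.3569, 0.1475]
tool_rot: [-2.212, -2.23, 0.0]
contact_force: [-0.2, -0.9, 0.1]
opening: 0.0568
grip_force: 53.5
shift mm [480.7 -26.8  -2.1]
tool y dir deg 0.46 tool z [-0.  0. -1.]
```

```bash
python3 -m crank '[[40,-2.2,0,0,0,0,-0.3],[40,-2.2,0,0,0,0,-0.3],[40,-2.2,0,0,0,0,-0.3],[40,-2.2,0,0,0,0,-0.3],[40,-2.2,0,0,0,0,-0.3],[40,-2.2,0,0,0,0,-0.3],[40,-2.2,0,0,0,0,-0.3],[40,-2.2,0,0,0,0,-0.3],[40,-2.2,0,0,0,0,-0.3],[40,-2.2,0,0,0,0,-0.3]]'
python3 -m crank '[[40,-2.2,0,0,0,0,-0.3],[40,-2.2,0,0,0,0,-0.3],[0,0,0,0,0,0,-0.3],[0,0,0,0,0,0,-0.3],[0,0,0,0,0,0,-0.3],[0,0,0,0,0,0,-0.3],[0,0,0,0,0,0,-0.3],[0,0,0,0,0,0,-0.3],[0,0,0,0,0,0,-0.3],[0,0,0,0,0,0,-0.3]]'
python3 -c "
from h import *
go([.4982,.1232,.064])"
```

```text
t: 32.32
tool_pos: [0.5032, 0.0447, 0.1484]
tool_rot: [2.212, 2.23, 0.001]
contact_force: [1.5, -0.6, -0.6]
opening: 0.057
grip_force: 53.5
t: 33.15
tool_pos: [0.4987, 0.1221, 0.148]
tool_rot: [-2.214, -2.229, 0.0]
contact_force: [-0.1, 0.1, 0.2]
opening: 0.0571
grip_force: 53.5
shift mm [ 1.1 -0.5 84. ]
tool y dir deg 0.39 tool z [-0. -0. -1.]
```

```bash
python3 -m crank '[[1,-0.5,30,0,0,0,-0.3],[0,0,30,0,0,0,-0.3],[0,0,16,0,0,0,-0.3],[0,0,4,0,0,0,-0.3],[0,0,2,0,0,0,-0.3],[0,0,1,0,0,0,-0.3],[0,0,0,0,0,0,-0.3],[0,0,0,0,0,0,-0.3],[0,0,0,0,0,0,-0.3],[0,0,0,0,0,0,-0.3]]'
```

```text
t: 33.98
tool_pos: [0.4987, 0.1239, 0.066]
tool_rot: [2.212, 2.23, 0.002]
contact_force: [-0.6, -0.2, -0.9]
opening: 0.057
grip_force: 53.5
```

```bash
python3 -m crank '[[-0.5,0,1,0,0,0,-0.3],[0,0,1,0,0,0,-0.3],[0,0,1,0,0,0,-0.3],[0,0,0.5,0,0,0,-0.3],[0,0,0,0,0,0,-0.3],[0,0,0,0,0,0,-0.3],[0,0,0,0,0,0,-0.3],[0,0,0,0,0,0,-0.3],[0,0,0,0,0,0,-0.3],[0,0,0,0,0,0,-0.3]]'
```

```text
t: 34.82
tool_pos: [0.4983, 0.1233, 0.0629]
tool_rot: [2.212, 2.23, -0.0]
contact_force: [-3.6, -0.9, 7.0]
opening: 0.0569
grip_force: 54.5
```

```bash
python3 -m crank '[[0,0,-0.8,0,0,0,-0.3],[0,0,0,0,0,0,0],[0,0,0,0,0,0,0.4],[0,0,0,0,0,0,0.7],[0,0,0,0,0,0,1],[0,0,0,0,0,0,1],[0,0,-10,0,0,0,1],[0,0,-40,0,0,0,1],[0,0,-40,0,0,0,1],[0,0,-40,0,0,0,1]]' 40
python3 -m crank '[[0,0,-40,0,0,0,1],[-40,0,-40,0,0,0,1],[-40,0,-40,0,0,0,1],[-40,0,0,0,0,0,1],[-40,0,0,0,0,0,1],[-40,0,0,0,0,0,1],[0,0,0,0,0,0,1],[0,0,0,0,0,0,1],[0,0,0,0,0,0,1],[0,0,0,0,0,0,1]]'
python3 -c "
from h import *
snap('top','t5.png')
c=cam('top')
for f,zt in(('raw_t4.png',.056),('raw_t5.png',.072)):
  im=cv2.imread('pics/'+f); h=cv2.cvtColor(im,cv2.COLOR_BGR2HSV)
  m=np.zeros(im.shape[:2],np.uint8);m[190:224,160:210]=((h[...,1]>55)&(h[...,0]>5)&(h[...,0]<30))[190:224,160:210]*255
  n,l,s,ce=cv2.connectedComponentsWithStats(m);i=1+s[1:,4].argmax()
  p=ray(c,*ce[i],zt);print(f,s[i],ce[i],p)
  im[...]=im
  g=np.zeros_like(m);g[190:224,160:210]=((h[...,1]<40)&(h[...,2]>200))[190:224,160:210]
  y,x=np.nonzero(g);print('white',x.min(),x.max(),y.min(),y.max())
print(np.array(proj(c,[.4983,.1243,.072])),ctrl.get_obs()['q'],ctrl.get_obs()['tool_pos'])
go([.4475,.302,.4])"
```

```text
t: 35.65
tool_pos: [0.4973, 0.1232, 0.1938]
tool_rot: [-2.212, -2.23, 0.002]
contact_force: [0.9, -0.0, 0.2]
opening: 0.0857
grip_force: 0.0
t: 36.48
tool_pos: [0.4995, -0.0546, 0.2914]
tool_rot: [-2.211, -2.232, -0.0]
contact_force: [0.4, 0.1, 0.8]
opening: 0.0851
grip_force: 0.0
raw_t4.png [172 194  23  23 394] [182.70050761 204.87055838] [0.49556392 0.12296791 0.056     ]
white 160 208 191 223
raw_t5.png [170 194  24  22 429] [181.6993007  204.63403263] [0.49556235 0.12354647 0.072     ]
white 160 205 191 222
[181.4118881  203.60863215] [-2.56842194e-01 -2.74404450e-01  1.81560805e+00  2.57415833e-04
  1.60037147e+00 -2.66785874e-01] [ 0.49949273 -0.05439742  0.29133487]
shift mm [ 356.9  -48.4 -108.6]
tool y dir deg 0.57 tool z [ 0.  0. -1.]
```

Both discs are aligned to within 1 mm. Next I turn the gripper and fetch the handle at about (0.4475, 0.299, 0.293).

```bash
python3 -m crank '[[0,0,-9,0,0,-0.12,1],[0,0,-9,0,0,-0.12,1],[0,0,-9,0,0,-0.12,1],[0,0,-9,0,0,-0.12,1],[0,0,-9,0,0,-0.12,1],[0,0,-9,0,0,-0.12,1],[0,0,-9,0,0,-0.12,1],[0,0,-9,0,0,-0.12,1],[0,0,-9,0,0,-0.12,1],[0,0,-9,0,0,-0.12,1]]'
python3 -m crank '[[0,0,0,0,0,-0.12,1],[0,0,0,0,0,-0.12,1],[0,0,0,0,0,-0.12,1],[6,40,0,0,0,0,1],[6,40,0,0,0,0,1],[6,40,0,0,0,0,1],[6,40,0,0,0,0,1],[6,40,0,0,0,0,1],[6,40,0,0,0,0,1],[6,40,0,0,0,0,1]]'
python3 -m crank '[[5,38,0,0,0,0,1],[5,38,0,0,0,0,1],[0,0,0,0,0,0,1],[0,0,0,0,0,0,1],[0,0,0,0,0,0,1],[0,0,0,0,0,0,1],[0,0,0,0,0,0,1],[0,0,0,0,0,0,1],[0,0,0,0,0,0,1],[0,0,0,0,0,0,1]]'
python3 -c "
from h import *
go([.4475,.299,.276])"
```

```text
t: 37.37
tool_pos: [0.4995, -0.0541, 0.3817]
tool_rot: [-0.553, -3.092, -0.0]
contact_force: [-0.4, -0.3, 0.9]
opening: 0.0849
grip_force: 0.0
t: 38.2
tool_pos: [0.4568, 0.2277, 0.3815]
tool_rot: [0.0, 3.141, 0.0]
contact_force: [1.2, 0.1, 0.5]
opening: 0.0854
grip_force: 0.0
t: 39.03
tool_pos: [0.4487, 0.2999, 0.3813]
tool_rot: [0.006, 3.141, 0.0]
contact_force: [-0.0, 0.6, 0.9]
opening: 0.0852
grip_force: 0.0
shift mm [  1.3  -0.9 105.3]
tool y dir deg 89.77 tool z [ 0.  0. -1.]
```

```bash
python3 -m crank '[[1,-1,25,0,0,0,1],[0,0,35,0,0,0,1],[0,0,25,0,0,0,1],[0,0,15,0,0,0,1],[0,0,5,0,0,0,1],[0,0,0,0,0,0,0.5],[0,0,0,0,0,0,0],[0,0,0,0,0,0,-0.5],[0,0,0,0,0,0,-1],[0,0,0,0,0,0,-1]]' 40
python3 -m crank '[[0,0,0,0,0,0,-1],[0,0,0,0,0,0,-1],[0,0,0,0,0,0,-1],[0,0,0,0,0,0,-1],[0,0,0,0,0,0,-1],[0,0,0,0,0,0,-1],[0,0,0,0,0,0,-1],[0,0,0,0,0,0,-1],[0,0,0,0,0,0,-1],[0,0,0,0,0,0,-1]]'
python3 -c "
import numpy as np
th=np.linspace(1.9,-.08,21);y=-185*np.cos(th);z=185*np.sin(th)
print([[float(round(a,1)),float(round(-b,1))] for a,b in zip(np.diff(y),np.diff(z))])"
```

```text
t: 39.87
tool_pos: [0.4481, 0.2998, 0.2778]
tool_rot: [0.004, 3.139, 0.002]
contact_force: [0.2, 0.2, -0.6]
opening: 0.0251
grip_force: 0.0
t: 40.7
tool_pos: [0.4479, 0.3, 0.2775]
tool_rot: [0.004, 3.14, 0.002]
contact_force: [-0.6, 2.9, 5.4]
opening: 0.0146
grip_force: 39.3
[[-17.6, -5.1], [-18.0, -3.3], [-18.2, -1.5], [-18.3, 0.3], [-18.2, 2.1], [-17.9, 3.9], [-17.4, 5.7], [-16.8, 7.4], [-16.0, 9.0], [-15.0, 10.5], [-13.9, 11.9], [-12.6, 13.3], [-11.3, 14.4], [-9.8, 15.5], [-8.2, 16.4], [-6.5, 17.1], [-4.8, 17.7], [-3.1, 18.1], [-1.3, 18.3], [0.6, 18.3]]
```

```bash
python3 -m crank '[[0,-17.6,-5.1,0,0,0,-1],[0,-18,-3.3,0,0,0,-1],[0,-18.2,-1.5,0,0,0,-1],[0,-18.3,0.3,0,0,0,-1],[0,-18.2,2.1,0,0,0,-1],[0,-17.9,3.9,0,0,0,-1],[0,-17.4,5.7,0,0,0,-1],[0,-16.8,7.4,0,0,0,-1],[0,-16,9,0,0,0,-1],[0,-15,10.5,0,0,0,-1]]'
python3 -m crank '[[0,-13.9,11.9,0,0,0,-1],[0,-12.6,13.3,0,0,0,-1],[0,-11.3,14.4,0,0,0,-1],[0,-9.8,15.5,0,0,0,-1],[0,-8.2,16.4,0,0,0,-1],[0,-6.5,17.1,0,0,0,-1],[0,-4.8,17.7,0,0,0,-1],[0,-3.1,18.1,0,0,0,-1],[0,0,0,0,0,0,-1],[0,0,0,0,0,0,-1]]'
```

```text
t: 41.53
tool_pos: [0.4461, 0.126, 0.2469]
tool_rot: [-0.004, -3.14, -0.003]
contact_force: [-0.3, 4.4, -0.3]
opening: 0.0146
grip_force: 42.2
t: 42.37
tool_pos: [0.4456, 0.0566, 0.1205]
tool_rot: [-0.006, -3.139, -0.004]
contact_force: [1.3, 4.7, -1.8]
opening: 0.0143
grip_force: 40.5
```

```bash
python3 -m crank '[[0,-0.8,8,0,0,0,-1],[0,-0.4,8,0,0,0,-1],[0,0,8,0,0,0,-1],[0,0.3,8,0,0,0,-1],[0,0.5,6,0,0,0,-1],[0,0.2,2,0,0,0,-1],[0,0.2,2,0,0,0,-1],[0,0,0,0,0,0,-1],[0,0,0,0,0,0,-1],[0,0,0,0,0,0,-1]]'
```

```text
t: 43.2
tool_pos: [0.4457, 0.0574, 0.0799]
tool_rot: [-0.005, -3.139, -0.006]
contact_force: [-1.6, 5.9, 0.4]
opening: 0.0146
grip_force: 39.3
```

```bash
python3 -m crank '[[0,0.2,1,0,0,0,-1],[0,0.2,1,0,0,0,-1],[0,0,1,0,0,0,-1],[0,0,0,0,0,0,-1],[0,0,0,0,0,0,-1],[0,0,0,0,0,0,-1],[0,0,0,0,0,0,0],[0,0,0,0,0,0,0.5],[0,0,0,0,0,0,1],[0,0,0,0,0,0,1]]'
python3 -m crank '[[0,0,0,0,0,0,1],[0,0,0,0,0,0,1],[0,0,0,0,0,0,1],[0,0,-10,0,0,0,1],[0,0,-30,0,0,0,1],[0,0,-40,0,0,0,1],[0,-10,-40,0,0,0,1],[0,-40,-10,0,0,0,1],[0,-40,0,0,0,0,1],[0,-40,0,0,0,0,1]]'
python3 -c "
from h import *
snap('top','t6.png');snap('scene','s6.png');s=cam('scene');c=cam('top')
for f,cc in(('s6',s),('t6',c)):
  im=cv2.imread(f'pics/raw_{f}.png');g=im.max(2)
  for th in(-.35,-.24,-.14,0,.14):
    best=[proj(cc,[x,.2393-.185*np.cos(th),.118+.185*np.sin(th)]) for x in np.linspace(.432,.475,12)]
    print(f,th,np.array(best[0]).round(0),np.mean([g[int(round(v)),int(round(u))] for u,v in best]).round(0))
"
```

```text
t: 44.03
tool_pos: [0.4465, 0.056, 0.0774]
tool_rot: [-0.004, -3.141, 0.001]
contact_force: [0.4, 0.4, 0.2]
opening: 0.0624
grip_force: 0.0
t: 44.87
tool_pos: [0.4474, -0.0751, 0.2111]
tool_rot: [0.001, 3.136, -0.003]
contact_force: [1.6, -0.3, -0.6]
opening: 0.0854
grip_force: 0.0
s6 -0.35 [288. 254.] 143.0
s6 -0.24 [289. 250.] 143.0
s6 -0.14 [290. 246.] 57.0
s6 0 [291. 242.] 166.0
s6 0.14 [291. 239.] 177.0
t6 -0.35 [204. 228.] 32.0
t6 -0.24 [206. 228.] 54.0
t6 -0.14 [207. 228.] 39.0
t6 0 [207. 228.] 42.0
t6 0.14 [205. 228.] 50.0
```

The handle is at -0.14 rad, as expected for 2 discs. One last numeric check of the disc's extent in the top picture before I hand in.

```bash
python3 -c "
from h import *
for f in('raw_t5.png','raw_t6.png'):
  im=cv2.imread('pics/'+f);h=cv2.cvtColor(im,cv2.COLOR_BGR2HSV)
  m=((h[...,1]>55)&(h[...,0]>5)&(h[...,0]<30)&(h[...,2]>90))[190:222,163:204];y,x=np.nonzero(m);print(f,x.min()+163,x.max()+163,y.min()+190,y.max()+190,m.sum())
"
python3 -m crank '[[0,0,0,0,0,0,1],[0,0,0,0,0,0,1],[0,0,0,0,0,0,1],[0,0,0,0,0,0,1],[0,0,0,0,0,0,1],[0,0,0,0,0,0,1],[0,0,0,0,0,0,1],[0,0,0,0,0,0,1],[0,0,0,0,0,0,1],[0,0,0,0,0,0,1]]'
```

```text
raw_t5.png 170 193 194 215 429
raw_t6.png 171 192 194 215 204
t: 45.8
tool_pos: [0.4464, -0.0736, 0.2078]
tool_rot: [-0.004, -3.142, -0.0]
contact_force: [0.4, -0.6, -0.7]
opening: 0.0856
grip_force: 0.0
```

```bash
python3 -c "
from station import ctrl
print(ctrl.finish_job())"
```

```text
the job is handed in; nothing more can be done
None
```

The job is handed in, though no verdict came back: the plate is pressed home, both plywood discs found are stacked centred on it, and the clamp arm rests on the stack at about -0.14 rad, as expected for two discs.

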